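# Tip the tea carton into its place and push it home

## Robot

A 7-joint arm with a two-finger parallel gripper is mounted at the origin on a cart in front of the work surface, level with it; the furniture and walls round the work are solid. World frame = base frame: x ahead of the robot, y to its left, z up, the work surface at z = 0. Lengths are in m, angles in rad, forces in N, time in s.
With the tool pointing down it reaches from about 0.4 to 0.925 m from the base axis. Payload 4.1 kg.
Tool frame: the origin (TCP) lies on the centre line of the jaws, within the pads' length; the fingertips stand 25 mm ahead of it and the grasp point (between the pads) lies 6 mm ahead of it (robot.tcp_to_tips is the distance from the TCP to the fingertips, in m); z points along the fingers, y is the line along which they close (so a half turn about z gives the same grasp; the last joint's range is limited). The gripper opens to 85 mm and grips with 20 to 120 N. Pads are 22 mm wide; open, the fingers measure 114 mm over their backs; the gripper's body (76 mm by 85 mm) begins 54 mm behind the grasp point. The pads swing forward as they close: fully open they stand 13 mm farther back than shut.
Start: joints at [-1.257, 0.398, 0.045, 1.537, -0.019, 1.207, -0.051], TCP at [0.261, 0.595, 0.256] pointing down, gripper open.
Joint ranges: [-2.82, 2.82], [-0.49, 2.23], [-1.37, 1.46], [0, 2.46], [-1.36, 4.5], [0.23, 2], [-2.94, 2.94]. Speed limits (rad/s): [2.57, 2.57, 3.14, 3.14, 3.14, 3.14, 3.14].

## Interface

Orientations are given as a 3x3 rotation matrix whose columns are the frame's x, y, z axes.
In Python, from workcell import robot, get_image, camera_params, job, look_for, trace, tip_of gives the robot as it stands.
- The arm moves only by the tool step_arm, never from a script. Its argument "deltas" is a list of rows, each a list of 7 numbers: the shift along the world's x, y, z in cm, then the turn, a rotation vector about the world's x, y, z in rad, then the closure in counts, from 0 (fully open) to 255 (shut). In form: [[x, y, z, wx, wy, wz, hand], ...]. A call has 1 to 10 rows; each row is the pose to reach, as a shift and turn from the pose commanded when the call began; what a row does not reach only later rows make up. A row lasts 1/12 s, in which the tool goes at most 41.7 mm and 7.16 degrees, less where a joint would pass 70% of its speed; a pose out of reach is approached as far as the arm can. A call with a gripper value outside its range is refused whole. The fingers move at their own pace and stop on an object; the grip force is fixed at half the most. Time passes only in rows, so rows that repeat a pose let the fingers close. It gives the time, the measured TCP pose, the force, the opening and the grip force at its end, in the units of the state.
- robot.get_state(): the state, without advancing time (a new reading comes with each control period).
- get_image(name): name is "scene" or "top" or "wrist"; returns the picture (400x640x3 uint8, red, green, blue); there is no depth.
- camera_params(name): a dict with "K" (3x3 intrinsics, pixels), "world_to_cam" (4x4, takes a point from world to camera coordinates); the wrist camera has in their place "T_tool_cam" (4x4, takes a point from camera to tool coordinates, whose origin is the TCP and whose axes are the flange's). Camera axes: x right, y down, z forward; pixel columns grow to the right and rows downward; lengths in m; the calibration is good to about 2 mm. A picture is of the moment at which its call begins: read the wrist's pose just before it. camera_params takes no time and is no camera call.
- job.hand_in(): hands the job in; it is judged then, once.
Trained networks look in the newest picture that a camera, given by its name, has taken for a name from the list of things; names that differ only in an ending like _2 or _b are one class to them, and where a whole thing is asked for, a point or a joint stands for the part that bears it (a point fixed in the world has none). Each returns a list of dicts, best first, with "conf" (0 to 1); they miss things now and then, are a little off and sometimes report something else, mostly with a low value. They report only what shows in the picture. A call takes as long as a camera call. They do not tell look-alikes from the thing itself.
- look_for(camera, label): "xyz" ([x, y, z] in m, in world coordinates, good to about 4 mm: the middle of the surface that is visible of it).
- trace(camera, label): "region" (400x640 bool, what is visible of it).
- tip_of(camera, label): "xyz" ([x, y, z] in m, in world coordinates, good to about 4 mm: a listed point, or the origin of a listed thing).
The state is a dict: "time_s": time; "q": joint angles; "joint_velocities": joint speeds; "joint_torque": joint torques, N m; "tool_pos": TCP position; "tcp_rot": TCP orientation; "force": force on the tool from outside, world axes, zero at the start; "torque": the same for the moment, N m; "width": opening from 0.0 (shut) to 1.0 (fully open); "gripper_force": force on a finger pad.
Only numpy, scipy, OpenCV 4.12 (cv2) and the standard library are available. Lean on these libraries where they do the work, as an engineer would, in place of code of your own. Each camera call takes 0.05 s, during which the arm holds its last target. There are 200 camera calls.

## Task

Lay the yellow tea carton in its place on the serving board: tip it over by pushing near its top so that it falls flat inside the blue outline, its top end towards the dark stop rail, then push it along until its end is flush against the rail, still inside the outline. Only push it with the fingers, do not lift it, leave the cup, the glass and the tea light where they are, and finish clear of everything.

Things in the scene. Friction and masses are not known exactly. Their poses are not given: they have to be found in the camera images.
- board: light wooden serving board, fixed, 260 (x) x 230 (y) x 22 mm; origin at the centre of its underside, z up. Its x axis is the way the carton is to fall. A blue painted outline on its top encloses x = -75 to 110 mm, y = -107 to -1 mm (board frame) and is closed at x = 110 mm by a dark wooden stop rail, 14 mm thick, 116 mm long, standing 20 mm above the board's top
- rail_face (a point): point on the board's top at the foot of the stop rail's near face, in the middle of the outline's width (board frame x = 110, y = -54, z = 22 mm); axes as the board's
- zone_mid (a point): centre of the blue outline on the board's top (board frame x = 17.5, y = -54, z = 22 mm); axes as the board's
- tea_carton: closed yellow tea carton, red disc on its broad side, 58 x 112 x 74 mm along its own x, y, z, 0.1 kg, loose; origin in the middle of a 58 x 112 mm side. It starts standing on end on the board, own y up, own x within 5 degrees of the board's x, at the outline's open end, its foot edge on the rail's side inside the outline. Tipped about that edge it lies with own x down, own y towards the rail
- carton_mid (a point): centre of the tea carton's volume; axes as the carton's. 56 mm above the board's top while it stands, 29 mm when it lies. A push within 30 mm of the carton's top tips it rather than slides it; leaned about 28 degrees it falls by itself, and then lies some 20 to 45 mm short of the rail
- espresso_cup: small green and white cup, 64 mm across, 48 mm high, handle to its side (89 mm overall), loose, standing on the board beside the outline; origin at the centre of its foot
- tea_light: small round tea light candle in a metal cup, 38 mm across, 15 mm high, loose, standing on the board beside the outline; origin at the centre of its foot
- tea_glass: small clear glass, 49 mm across, 62 mm high, loose, standing on the board beside the outline; origin at the centre of its foot
Not all that is in view belongs to the job. What is shaped like the tea_carton but turquoise is not meant.

How it is judged:
By the outcome, as a careful person would: the job done as asked, in the order asked, and still so for the second after the job is handed in, with the robot touching nothing.
It also fails if it takes over 42 s, if anything falls off the work surface, if the arm or the gripper's body presses on something with over 40 N, if the wrist force passes 120 N, or if a joint passes its speed limit or range.

## Working session

There is one attempt and no reset: what is moved stays moved. The work goes in short steps, Python scripts to look and compute and a tool call to move; the robot and the scene stay as the last step left them, time stands still between calls to the robot, and variables do not carry over. Pictures are saved under pics/ and viewed, at most 10 in all, crops included, and the job is handed in when it is done.

Besides the shell and the picture viewer there is one more tool, called after "Request:" by a JSON object that holds its "api" and its "payload", one argument or row to a line. step_arm: Moves the arm, as the interface text tells. Its arguments: {"type":"object","properties":{"deltas":{"type":"array","items":{"type":"array","items":{"type":"number"}}}},"required":["deltas"]}

```bash
mkdir -p pics; python3 - <<'E'
from workcell import *
import cv2,numpy as np
ims=[get_image(n) for n in("scene","top")]
for n,i in zip(("scene","top"),ims): cv2.imwrite(f"pics/{n}0.png",i[:,:,::-1])
for c in("scene","top"):
  for l in("carton_mid","rail_face","zone_mid","board","espresso_cup","tea_light","tea_glass"):
    print(c,l,[(np.round(d["xyz"],3).tolist(),round(d["conf"],2)) for d in tip_of(c,l)[:3]])
s=robot.get_state();print(s["time_s"],s["tool_pos"],s["tcp_rot"],s["width"])
E
```

```text
scene carton_mid [([0.473, 0.159, 0.081], 0.89), ([0.65, 0.412, 0.056], 0.72), ([0.476, 0.41, 0.053], 0.62)]
scene rail_face [([0.647, 0.11, 0.02], 0.72)]
scene zone_mid [([0.559, 0.134, 0.023], 0.81), ([0.649, 0.108, 0.018], 0.41)]
scene board [([0.557, 0.191, 0.002], 0.8)]
scene espresso_cup [([0.573, 0.252, 0.024], 0.87)]
scene tea_light [([0.492, 0.282, 0.025], 0.72)]
scene tea_glass [([0.653, 0.232, 0.021], 0.76)]
top carton_mid [([0.478, 0.153, 0.076], 0.69), ([0.478, 0.415, 0.055], 0.64), ([0.652, 0.414, 0.057], 0.58)]
top rail_face []
top zone_mid [([0.56, 0.133, 0.022], 0.86)]
top board [([0.56, 0.195, -0.0], 0.55)]
top espresso_cup [([0.576, 0.249, 0.021], 0.57)]
top tea_light [([0.488, 0.282, 0.02], 0.5)]
top tea_glass [([0.654, 0.231, 0.02], 0.55), ([0.487, 0.282, 0.02], 0.55)]
0.8 [0.26076473 0.59544857 0.2563697 ] [[-9.16038281e-01  4.01090830e-01  1.15872232e-04]
 [ 4.01090843e-01  9.16038273e-01  1.34362799e-04]
 [-5.22517133e-05  1.69556759e-04 -9.99999984e-01]] 1.0039690522931104
```

View pics/scene0.png

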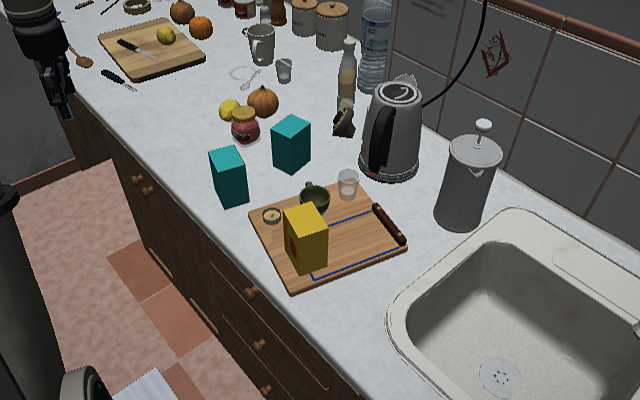

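View pics/top0.png

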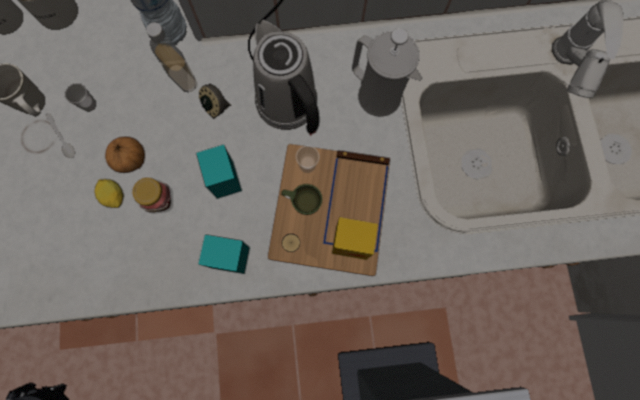

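The yellow carton is at scene (305,240) and top (355,237). The turquoise look-alikes are at scene (229,177) and (291,145), and at top (222,253) and (217,170). Only the yellow one stands on the board at the outline's open end, so it is the one meant. Next I'll confirm that in a crop and fit the geometry.

```bash
cat > h.py <<'E'
from workcell import *
import cv2,numpy as np
from scipy.optimize import least_squares
def back(c,uv,z):
    p=camera_params(c);K=np.array(p["K"]);T=np.array(p["world_to_cam"]);R,t=T[:3,:3],T[:3,3]
    o=-R.T@t;d=(np.linalg.inv(K)@np.c_[uv,np.ones(len(uv))].T).T@R
    return o+d*((z-o[2])/d[:,2])[:,None]
def region(c,l,k=0):
    r=trace(c,l);return r[k]["region"]
E
python3 - <<'E'
from h import *
im=get_image("top");bgr=im[:,:,::-1];hsv=cv2.cvtColor(im,cv2.COLOR_RGB2HSV)
cv2.imwrite("pics/crop1.png",cv2.resize(bgr[130:290,250:410],None,fx=3.6,fy=3.6,interpolation=cv2.INTER_CUBIC))
m=np.zeros((400,640),bool);m[140:280,260:400]=1
def fit(c,im,box):
    hsv=cv2.cvtColor(im,cv2.COLOR_RGB2HSV);m=np.zeros((400,640),bool);m[box]=1
    b=m&(hsv[...,0]>105)&(hsv[...,0]<135)&(hsv[...,1]>70)
    v,u=np.nonzero(b);P=back(c,np.c_[u,v],.022)[:,:2]
    def res(a):
        C,S=np.cos(a[2]),np.sin(a[2]);q=(P-a[:2])@np.array([[C,-S],[S,C]])
        return np.min(np.abs(np.c_[q[:,1]+.001,q[:,1]+.107,q[:,0]+.075]),1)
    r=least_squares(res,[.557,.192,-.26],loss="soft_l1",f_scale=.002,diff_step=1e-4)
    print(c,len(P),"board",r.x,np.median(res(r.x)));return r.x
a=fit("top",im,np.s_[140:280,260:400])
s=get_image("scene");b=fit("scene",s,np.s_[175:300,240:415])
y=m&(hsv[...,0]>18)&(hsv[...,0]<32)&(hsv[...,1]>200)
print("yellow V",np.histogram(hsv[...,2][y],8))
t=y&(hsv[...,2]>170)
v,u=np.nonzero(t);P=back("top",np.c_[u,v],.134)[:,:2]
r=cv2.minAreaRect((P*1000).astype(np.float32));print("carton top",r,len(P))
for x in(a,b):
    C,S=np.cos(x[2]),np.sin(x[2]);print("in board",(np.array(r[0])/1000-x[:2])@np.array([[C,-S],[S,C]]))
E
```

```text
top 192 board [ 0.55581156  0.19057863 -0.26433922] 0.0023952684982728283
scene 276 board [ 0.55149492  0.19219582 -0.24618216] 0.0018498005966712458
yellow V (array([ 77,  24,   9,   8,  23,  14,   6, 297]), array([ 48.,  60.,  72.,  84.,  96., 108., 120., 132., 144.]))
carton top ((0.0, 0.0), (0.0, 0.0), 0.0) 0
in board [-0.48671288 -0.32917667]
in board [-0.4880286  -0.32080207]
```

View pics/crop1.png

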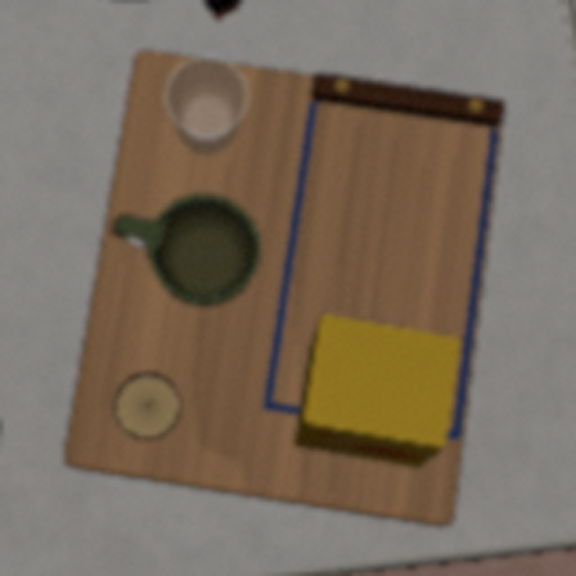

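The crop shows the yellow carton standing at the outline's open end (crop about 380,380), with its long way towards the rail clear. Now its top-face pose.

```bash
python3 - <<'E'
from h import *
im=get_image("top");hsv=cv2.cvtColor(im,cv2.COLOR_RGB2HSV)
m=np.zeros((400,640),bool);m[140:280,260:400]=1
t=m&(hsv[...,0]>18)&(hsv[...,0]<32)&(hsv[...,1]>180)&(hsv[...,2]>122)
t=cv2.morphologyEx(t.astype(np.uint8),cv2.MORPH_OPEN,np.ones((3,3)))
v,u=np.nonzero(t);P=back("top",np.c_[u,v],.134)[:,:2]
r=cv2.minAreaRect((P*1000).astype(np.float32));print("carton top",r,len(P))
th=-.26;C,S=np.cos(th),np.sin(th);M=np.array([[C,S],[-S,C]])
q=(P-[.5555,.1908])@M.T
print("in board",q.min(0),q.max(0),q.mean(0)*1000)
# corners of board check
g=np.array([[137,50],[68,463],[453,523],[503,103]])/3.6+[250,130]
B=back("top",g[:3],.022)[:,:2];print(((B-[.5555,.1908])@M.T*1000).round(1))
# targets in world
W=lambda x,y:(np.array([x,y])@M+[.5555,.1908]).round(4)
c=P.mean(0);print("carton centre",c, "board x-dir",M[0])
E
```

```text
carton top ((475.9639892578125, 156.46047973632812), (71.05072021484375, 55.45558547973633), 73.52128601074219) 1141
in board [-0.09634256 -0.08948293] [-0.03975656 -0.01753951] [-68.17943137 -53.58122864]
[[ 128.6  111.1]
 [-126.1  110.4]
 [-127.  -113.6]]
carton centre [0.47583739 0.15654724] board x-dir [ 0.96638998 -0.25708055]
```

Request:
{"api": "step_arm", "payload": {
  "deltas": [
    [3,-3,0,0,0,0.07,130],
    [5,-7,0,0,0,0.15,130],
    [6.5,-11,0,0,0,0.15,130],
    [8,-15,0,0,0,0.15,130],
    [9,-19,0,0,0,0.15,130],
    [10,-23,0,0,0,0.15,130],
    [11,-27,0,0,0,0.15,130],
    [12,-31,0,0,0,0.15,130],
    [13,-35,0,0,0,0.15,130],
    [14,-39,0,0,0,0.15,130]
  ]
}}

```text
time_s: 1.78
tool_pos: [0.4002, 0.2065, 0.2567]
tcp_rot: [[-0.966, 0.26, 0.001], [0.26, 0.966, 0.001], [-0.0, 0.001, -1.0]]
force: [1.1, 0.1, 0.8]
width: 0.492
gripper_force: 0.0
```

```bash
python3 -c "
from workcell import robot as r
s=r.get_state();print(s['tool_pos'],s['tcp_rot'],s['width'],r.tcp_to_tips,s['q'],s['time_s'])"
```

```text
[0.40015511 0.2065266  0.25667219] [[-9.65717971e-01  2.59592460e-01  7.44963473e-04]
 [ 2.59593069e-01  9.65717685e-01  8.89133619e-04]
 [-4.88612017e-04  1.05203967e-03 -9.99999327e-01]] 0.4916518121796909 0.025 [-0.80334349  0.03342976  0.23844718  1.9936543  -0.00918707  1.11436518
  0.74721156] 1.7833
```

Request:
{"api": "step_arm", "payload": {
  "deltas": [
    [1.3,-3.4,0,0,0,0,130],
    [1.3,-3.4,-4,0,0,0,130],
    [1.3,-3.4,-8,0,0,0,130],
    [1.3,-3.4,-12.5,0,0,0,130],
    [1.3,-3.4,-12.5,0,0,0,130]
  ]
}}

```text
time_s: 2.2
tool_pos: [0.4083, 0.1719, 0.1259]
tcp_rot: [[-0.965, 0.26, -0.011], [0.26, 0.965, -0.007], [0.009, -0.009, -1.0]]
force: [-0.7, -1.4, -0.2]
width: 0.493
gripper_force: 0.0
```

```bash
python3 - <<'E'
from h import *
a=get_image("scene")[150:300,220:420];b=get_image("top")[130:280,250:450]
cv2.imwrite("pics/c2.png",cv2.resize(np.vstack([a,b])[:,:,::-1],None,fx=2,fy=2,interpolation=cv2.INTER_CUBIC))
E
```

```text
(no output)
```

View pics/c2.png

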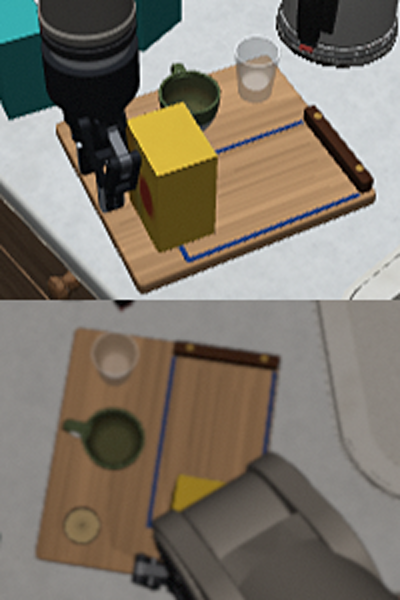

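Request:
{"api": "step_arm", "payload": {
  "deltas": [
    [0,0,0.4,0,0,0,130],
    [0.7,-0.2,0.4,0,0,0,130],
    [1.3,-0.35,0.4,0,0,0,130],
    [1.9,-0.5,0.4,0,0,0,130],
    [2.5,-0.65,0.4,0,0,0,130],
    [3,-0.8,0.4,0,0,0,130],
    [3.5,-0.95,0.4,0,0,0,130],
    [4,-1.1,0.4,0,0,0,130]
  ]
}}

```text
time_s: 2.97
tool_pos: [0.4535, 0.1633, 0.1353]
tcp_rot: [[-0.966, 0.26, -0.0], [0.26, 0.966, 0.0], [0.0, -0.0, -1.0]]
force: [-0.9, -0.6, 0.6]
width: 0.491
gripper_force: 0.2
```

```bash
python3 - <<'E'
from h import *
a=get_image("scene")[150:300,220:420];b=get_image("top")[130:280,250:450]
cv2.imwrite("pics/c3.png",cv2.resize(np.vstack([a,b])[:,:,::-1],None,fx=2,fy=2,interpolation=cv2.INTER_CUBIC))
E
```

```text
(no output)
```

View pics/c3.png

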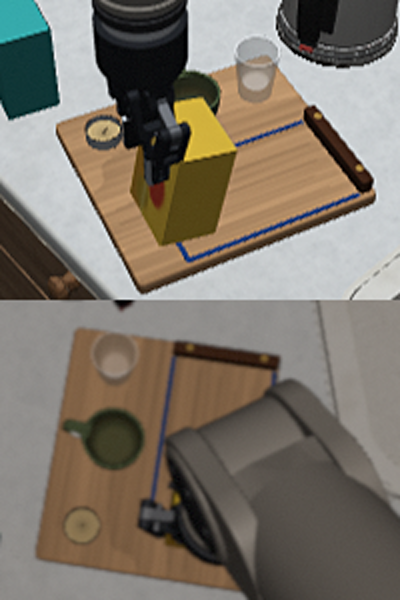

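The carton is leaning about 12° (scene crop, around 195,170) and has not slid. I'll keep pushing.

Request:
{"api": "step_arm", "payload": {
  "deltas": [
    [0.5,-0.13,0,0,0,0,130],
    [1,-0.27,0,0,0,0,130],
    [1.5,-0.4,0,0,0,0,130],
    [2,-0.53,0,0,0,0,130],
    [2.5,-0.67,0,0,0,0,130],
    [3,-0.8,0,0,0,0,130],
    [3,-0.8,0,0,0,0,130],
    [3,-0.8,0,0,0,0,130],
    [3,-0.8,0,0,0,0,130]
  ]
}}

```text
time_s: 3.82
tool_pos: [0.4828, 0.1556, 0.1352]
tcp_rot: [[-0.966, 0.26, -0.0], [0.26, 0.966, 0.0], [0.0, -0.0, -1.0]]
force: [1.0, -0.4, -0.0]
width: 0.49
gripper_force: 0.0
```

Request:
{"api": "step_arm", "payload": {
  "deltas": [
    [0,0,3,0,0,0,130],
    [-3,0.8,6,0,0,0,130],
    [-6,2,6,0,0,0,130],
    [-8,4,6,0,0,0,130],
    [-8,8,6,0,0,0,130],
    [-8,12,6,0,0,0,130],
    [-8,12,6,0,0,0,130]
  ]
}}

```text
time_s: 4.4
tool_pos: [0.4011, 0.2846, 0.1962]
tcp_rot: [[-0.968, 0.249, 0.002], [0.249, 0.968, 0.007], [0.0, 0.007, -1.0]]
force: [-0.3, 0.6, 0.6]
width: 0.486
gripper_force: 0.0
```

```bash
cat > see.py <<'E'
from h import *
import sys
b=get_image("top");a=get_image("scene")
cv2.imwrite(f"pics/{sys.argv[1]}.png",cv2.resize(np.vstack([a[150:300,220:420],b[130:280,250:450]])[:,:,::-1],None,fx=2,fy=2,interpolation=cv2.INTER_CUBIC))
hsv=cv2.cvtColor(b,cv2.COLOR_RGB2HSV);m=np.zeros((400,640),bool);m[140:280,260:400]=1
t=m&(hsv[...,0]>18)&(hsv[...,0]<32)&(hsv[...,1]>180)&(hsv[...,2]>122)
n,l,st,_=cv2.connectedComponentsWithStats(t.astype(np.uint8));t=l==1+np.argmax(st[1:,4])
t=cv2.morphologyEx(t.astype(np.uint8),cv2.MORPH_CLOSE,np.ones((15,15)))
v,u=np.nonzero(t);P=back("top",np.c_[u,v],.080)[:,:2]
th=-.26;C,S=np.cos(th),np.sin(th);M=np.array([[C,S],[-S,C]])
q=(P-[.5555,.1908])@M.T*1000
print("board frame",q.min(0),q.max(0),cv2.minAreaRect(q.astype(np.float32)))
print("world centre",P.mean(0),robot.get_state()["tool_pos"])
E
python3 see.py c4
```

```text
board frame [-33.81033868 -91.4342227 ] [ 75.76535928 -46.77491628] ((21.059707641601562, -69.35560607910156), (43.08284378051758, 109.34966278076172), 88.89318084716797)
world centre [0.55744656 0.11826488] [0.40215195 0.27722683 0.19527163]
```

View pics/c4.png

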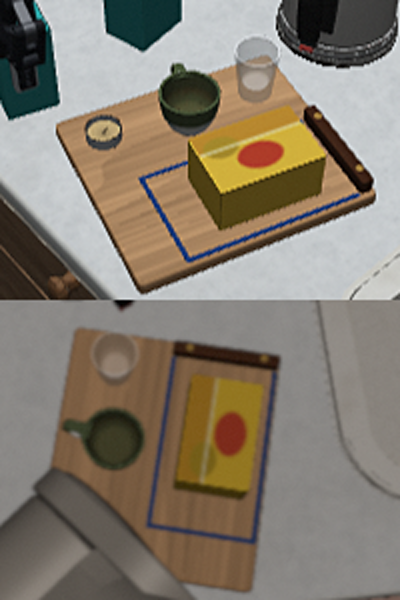

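The carton lies flat inside the outline with its top end 33 mm short of the rail. It is yawed about 1° and centred at board y of about -54. The cup, glass and tea light are untouched. Next I'll come down behind it.

Request:
{"api": "step_arm", "payload": {
  "deltas": [
    [1,-4,0,0,0,0,130],
    [3,-8,0,0,0,0,130],
    [6,-11,0,0,0,0,130],
    [6.6,-12.4,-2,0,0,0,130],
    [6.6,-12.4,-6,0,0,0,130],
    [6.6,-12.4,-10,0,0,0,130],
    [6.6,-12.4,-13.6,0,0,0,130],
    [6.6,-12.4,-13.6,0,0,0,130],
    [6.6,-12.4,-13.6,0,0,0,130]
  ]
}}

```text
time_s: 5.25
tool_pos: [0.4674, 0.1496, 0.0583]
tcp_rot: [[-0.965, 0.262, -0.004], [0.262, 0.965, -0.003], [0.003, -0.004, -1.0]]
force: [0.4, -0.7, 0.8]
width: 0.493
gripper_force: 0.0
```

```bash
python3 see.py c5
```

```text
board frame [ 29.87621455 -91.4342227 ] [ 75.76535928 -48.63919679] ((52.7071647644043, -70.08064270019531), (42.40107727050781, 46.14736557006836), 89.33927154541016)
world centre [0.59478526 0.10978565] [0.47041522 0.15137099 0.06125757]
```

View pics/c5.png

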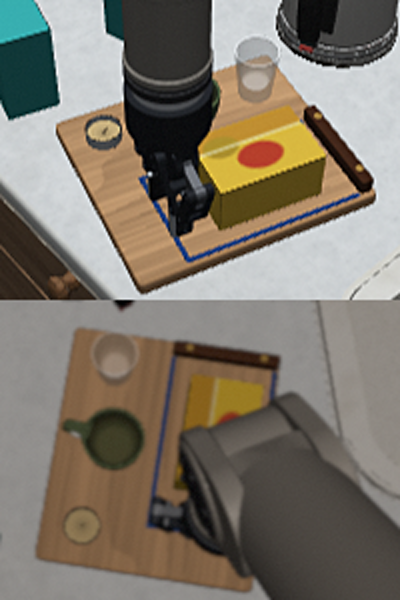

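Request:
{"api": "step_arm", "payload": {
  "deltas": [
    [0.1,0.5,0,0,0,0,130],
    [0.9,0.3,0,0,0,0,130],
    [1.6,0.1,0,0,0,0,130],
    [2.3,-0.1,0,0,0,0,130],
    [3,-0.3,0,0,0,0,130],
    [3.5,-0.4,0,0,0,0,130],
    [4,-0.55,0,0,0,0,130],
    [4.5,-0.7,0,0,0,0,130],
    [5,-0.8,0,0,0,0,130],
    [5.3,-0.9,0,0,0,0,130]
  ]
}}

```text
time_s: 6.18
tool_pos: [0.5227, 0.1424, 0.0593]
tcp_rot: [[-0.966, 0.26, 0.0], [0.26, 0.966, 0.0], [-0.0, 0.0, -1.0]]
force: [0.4, 0.5, -0.2]
width: 0.491
gripper_force: 0.0
```

Request:
{"api": "step_arm", "payload": {
  "deltas": [
    [0.3,-0.08,0,0,0,0,130],
    [0.5,-0.13,0,0,0,0,130],
    [0.5,-0.13,0,0,0,0,130]
  ]
}}

```text
time_s: 6.43
tool_pos: [0.5274, 0.1411, 0.0593]
tcp_rot: [[-0.966, 0.26, 0.0], [0.26, 0.966, -0.0], [-0.0, 0.0, -1.0]]
force: [0.7, -0.3, -1.4]
width: 0.488
gripper_force: 0.0
```

Request:
{"api": "step_arm", "payload": {
  "deltas": [
    [0.15,-0.04,0,0,0,0,130],
    [0.3,-0.08,0,0,0,0,130],
    [0.3,-0.08,0,0,0,0,130]
  ]
}}

```text
time_s: 6.68
tool_pos: [0.5281, 0.1411, 0.0589]
tcp_rot: [[-0.966, 0.259, -0.004], [0.259, 0.966, 0.0], [0.004, -0.001, -1.0]]
force: [-3.9, 1.4, 1.5]
width: 0.491
gripper_force: 0.0
```

Contact with the rail: the tool stalled and the force rose to about 4 N. I'll press a little more to square the carton up, then back off.

Request:
{"api": "step_arm", "payload": {
  "deltas": [
    [0.2,-0.05,0,0,0,0,130],
    [0.3,-0.08,0,0,0,0,130],
    [0.3,-0.08,0,0,0,0,130],
    [0.3,-0.08,0,0,0,0,130]
  ]
}}

```text
time_s: 7.02
tool_pos: [0.5281, 0.1411, 0.0582]
tcp_rot: [[-0.966, 0.259, -0.01], [0.259, 0.966, 0.001], [0.01, -0.002, -1.0]]
force: [-9.9, 2.7, 3.5]
width: 0.489
gripper_force: 0.0
```

Request:
{"api": "step_arm", "payload": {
  "deltas": [
    [-0.5,0.13,0,0,0,0,130],
    [-1.5,0.4,0,0,0,0,130],
    [-3,0.8,0,0,0,0,130],
    [-5,1.3,2,0,0,0,130],
    [-6,1.6,6,0,0,0,130],
    [-8,3,9,0,0,0,130],
    [-10,7,12,0,0,0,130],
    [-11,11,13,0,0,0,130],
    [-12,15,14,0,0,0,130],
    [-12,15,14,0,0,0,130]
  ]
}}

```text
time_s: 7.85
tool_pos: [0.4115, 0.2972, 0.2022]
tcp_rot: [[-0.968, 0.252, 0.004], [0.252, 0.968, 0.008], [-0.002, 0.009, -1.0]]
force: [1.3, 0.3, 0.4]
width: 0.494
gripper_force: 0.0
```

```bash
python3 see.py c6
```

```text
board frame [  0.15082147 -91.36488823] [107.94714502 -46.57954665] ((54.07630920410156, -68.99948120117188), (43.758975982666016, 107.95525360107422), 89.42516326904297)
world centre [0.58967862 0.10963738] [0.41220796 0.29368361 0.20056891]
```

View pics/c6.png

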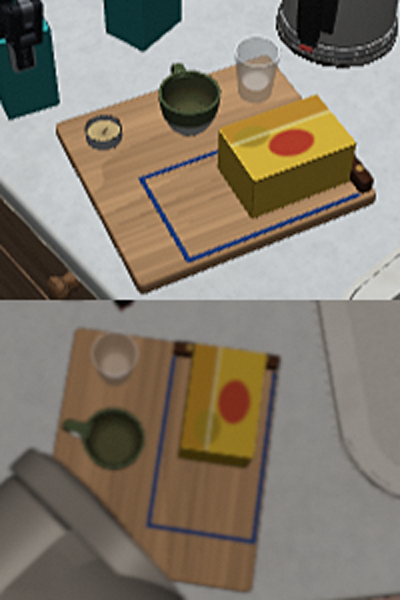

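The carton is flush against the rail (force-confirmed, yaw about 0.5°) and inside the outline. The other items have not moved and the arm is clear.

```bash
python3 -c "
from workcell import job
print(job.hand_in())"
```

```text
the job is handed in; nothing more can be done
None
```

I tipped the yellow tea carton flat inside the blue outline and pushed it until its top end was flush against the stop rail. The cup, glass and tea light stayed where they were, the arm finished clear, and I handed the job in after about 8 s of robot time.

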